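# Close the clip-top jar

## Robot

A 7-joint arm with a two-finger parallel gripper is mounted at the origin on a cart in front of the work surface, level with it; the furniture and walls round the work are solid. World frame = base frame: x ahead of the robot, y to its left, z up, the work surface at z = 0. Lengths are in m, angles in rad, forces in N, time in s.
With the tool pointing down it reaches from about 0.4 to 0.875 m from the base axis. Payload 19.3 kg.
Tool frame: the origin (TCP) lies on the mounting face of the last link; the fingertips stand 173 mm ahead of it and the grasp point (between the pads) lies 155 mm ahead of it; z points along the fingers, y is the line along which they close (so a half turn about z gives the same grasp; the last joint's range is limited). The gripper opens to 85 mm and grips with 20 to 120 N. Pads are 22 mm wide; open, the fingers measure 114 mm over their backs; the gripper's body (76 mm by 85 mm) begins 54 mm behind the grasp point. The pads swing forward as they close: fully open they stand 13 mm farther back than shut.
Start: joints at [-0.07, 0.521, -0.036, 1.599, 0.021, 1.021, -0.113], TCP at [0.625, -0, 0.405] pointing down, gripper open.
Joint ranges: [-2.91, 2.91], [-0.3, 2.13], [-1.5, 1.42], [0.17, 2.43], [-1.26, 4.41], [0.16, 1.93], [-2.52, 2.52]. Speed limits (rad/s): [1.89, 1.89, 2.39, 2.39, 3.01, 3.01, 3.01].

## Interface

Orientations are given as [roll, pitch, yaw] about the fixed x, y, z axes, in that order (R = Rz(yaw) Ry(pitch) Rx(roll)).
In Python, from workcell import bot, vision gives the robot as it stands.
- The arm moves only by the shell command python3 -m creep 'ROWS' [FORCE]. ROWS is JSON, a list that holds one entry, the list of rows, each a list of 7 numbers: the opening, from -1 (shut) to 1 (fully open), then the shift along the tool's x, y, z in cm, then the turn, a rotation vector about the tool's x, y, z in rad. In form: [[[grip, tx, ty, tz, rx, ry, rz], ...]]. A call has 1 to 12 rows; each row shifts and turns the commanded pose from where the row before left it, along the tool's axes as they then stand; what a row does not reach is not made up. A row lasts 1/8 s, in which the tool goes at most 62.5 mm and 10.7 degrees, less where a joint would pass 70% of its speed; a pose out of reach is approached as far as the arm can. A call with a gripper value outside its range is refused whole. The fingers move at their own pace and stop on an object; FORCE is the grip in N (left out, the last holds). Time passes only in rows, so rows that do not move let the fingers close. It gives the time, the measured TCP pose, the force, the opening and the grip force at its end, in the units of the state.
- bot.observe(): the state, without advancing time (a new reading comes with each control period).
- vision.grab_frame(name): name is "scene" or "side" or "wrist"; returns a dict with "image" (480x640x3 uint8, blue, green, red), "depth" (480x640 float32, m along the optical axis (not along the pixel's ray), 0 where there is no reading), "fovy" (degrees; the focal length in pixels is half the picture's height over the tangent of half this angle, whatever the lens; pixels are square), "cx", "cy" (the principal point, pixels), "k1" (the pictures are not rectified: a ray, as slopes to the right and down, at radius r is drawn at 1 + k1 r^2 times it, then the intrinsics apply), "cam_to_world" (4x4, takes a point from camera to world coordinates); the wrist camera has in their place "tool_from_camera" (4x4, takes a point from camera to tool coordinates, whose origin is the TCP and whose axes are the flange's). Camera axes: x right, y down, z forward; pixel columns grow to the right and rows downward; lengths in m; the calibration is good to about 2 mm. A picture is of the moment at which its call begins: read the wrist's pose just before it.
- bot.job_done(): hands the job in; it is judged then, once.
The state is a dict: "clock": time; "qpos": joint angles; "qd": joint speeds; "joint_efforts": joint torques, N m; "position": TCP position; "tool_rot": TCP orientation; "force": force on the tool from outside, world axes, zero at the start; "moment": the same for the moment, N m; "grip_width": finger opening in m; "finger_force": force on a finger pad.
Only numpy, scipy, OpenCV 4.12 (cv2) and the standard library are available. Lean on these libraries where they do the work, as an engineer would, in place of code of your own. Each camera call takes 0.05 s, during which the arm holds its last target. There are 200 camera calls.

## Task

The blue clip-top jar on the worktop has been left open. Push its lid over so that it drops shut, then press the steel clasp lever at the front down past its centre so that it snaps over and draws the lid tight on its seal. Do it where the jar stands: do not lift it, tip it or shove it out of its place, and leave the mug, the tea box and the teaspoon beside it as they are.

Things in the scene. Friction and masses are not known exactly. Their poses are not given: they have to be found in the camera images.
- jar: dark blue stoneware clip-top jar, loose on the worktop, about 1.2 kg with lid and clasp, empty; round, 121 mm across, rim 130 mm high, orange rubber seal on the rim. Origin: centre of its underside; z up; -x is its front, where the clasp sits; +x its back, where the lid is hinged
- lid (a joint): lid angle: 0 = shut, resting loosely on the seal (it settles at -0.005); -0.03 = drawn down level by the clasp; grows as the front edge goes up and back; 1.54 = upright; stop at 1.92. Starts open at 1.6 to 1.8. A stiff hinge: the lid stays where left until it leans about 0.6 rad forward of upright, then falls shut by itself at about 2 rad/s. About 1.5 N at its edge moves it
- lid_hinge (a point): middle of the lid's hinge pin: 68 mm behind the jar's axis, 134 mm above its underside; the pin runs along the jar's y. Site axes are the lid's: -x runs across the lid to its front edge, +z out of its top face (the far, back face while it stands open). Lid: blue stoneware disc 124 mm across, 0.22 kg, x = -6 to -130 mm, z = 0 to +14.5 mm
- lid_edge (a point): front edge of the lid, 130 mm from the hinge pin; a steel lip there, 22 mm wide, sticks out another 14 mm. At the start this is the top of the standing lid, about 260 mm above the worktop
- clasp (a joint): angle of the steel clasp lever: 0 = open (start), sticking out in front, 30 degrees above level; grows as it is pressed down; 2.2 = closed stop, hanging along the wall. A spring holds either end, centre at 1.05 (30 degrees below level): let go before, it springs back to 0; past it (1.15 is enough) it snaps to 2.2 by itself. About 5 N down on its end starts it
- clasp_pivot (a point): middle of the clasp lever's pivot pin: 86 mm in front of the jar's axis, 125 mm above its underside; the pin runs along the jar's y. A wire loop on the lever, 33 mm wide, stands up above it when open, to 178 mm above the worktop and 102 mm in front of the jar's axis; as the lever goes down it hooks over the lip of the shut lid and pulls the lid down
- clasp_tip (a point): middle of the rolled end of the clasp lever, 55 mm from the pivot pin (the metal ends at 58 mm); the lever is a flat plate 24 mm wide, 3 mm thick. Open, it is 133 mm in front of the jar's axis and 152 mm above the worktop
- mug: white mug of coffee, 82 x 112 x 94 mm, loose, stands on one side of the jar; leave alone. Origin: centre of its underside
- tea_box: red cardboard tea box, 77 x 134 x 129 mm, loose, stands on the other side of the jar; leave alone. Origin: centre of its underside
- teaspoon: steel teaspoon, 130 mm long, loose, lies to the right of the jar; leave alone. Origin: its middle, at the underside
Things that resemble listed ones, but are neither listed nor needed, are in the scene too. There is more than one size of the jar; the job needs the larger.

How it is judged:
On the way, in this order (a step that is already met when the one before it is completed fails the run):
1. the lid is shut on its seal while the clasp is still open (value of joint lid below 0.03 rad and value of joint clasp below 0.8 rad), for 0.2 s.
2. the clasp lever has snapped over and the lid is drawn down (value of joint clasp above 2.05 rad and value of joint lid below -0.016 rad), for 0.2 s.
At the end, for the whole second after the job is handed in: The clasp lever is at its closed stop (over 2.05 rad), the lid is drawn down on its seal (below -0.016 rad), the jar stands upright and at rest within 40 mm of where it stood, and mug, tea box and teaspoon are within 20 mm of where they were (all of step 2 and distance of jar from where it was at the start of the episode below 0.04 m and angle between jar's own z axis and vertical below 0.05 rad and linear speed of jar below 0.01 m/s and distance of each of mug, tea_box, teaspoon from where it was at the start of the episode below 0.02 m); the robot touches nothing.
It fails at once if the jar is lifted off the worktop (height (world z) of jar above 0.012 m).
It fails at once if the jar is tipped (angle between jar's own z axis and vertical above 0.2 rad).
It fails at once if the jar is shoved more than 40 mm out of its place (distance of jar from where it was at the start of the episode above 0.04 m).
It fails at once if the mug, the tea box or the teaspoon is moved (distance of any of mug, tea_box, teaspoon from where it was at the start of the episode above 0.02 m).
It also fails if it takes over 42 s, if anything falls off the work surface, if the arm or the gripper's body presses on something with over 40 N, if the wrist force passes 120 N, or if a joint passes its speed limit or range.

## Working session

There is one attempt and no reset: what is moved stays moved. The work goes in short steps, Python scripts to look and compute and a shell command to move; the robot and the scene stay as the last step left them, time stands still between calls to the robot, and variables do not carry over. Pictures are saved under pics/ and viewed, at most 10 in all, crops included, and the job is handed in when it is done.

```bash
mkdir -p pics; ls; cat > h.py <<'E'
import numpy as np,cv2
from workcell import bot,vision
from scipy.spatial.transform import Rotation as R
def grab(n):
    s=bot.observe();f=vision.grab_frame(n)
    if n=="wrist":
        T=np.eye(4);T[:3,:3]=R.from_euler('xyz',s['tool_rot']).as_matrix();T[:3,3]=s['position']
        f['cam_to_world']=T@f['tool_from_camera']
    f['f']=240/np.tan(np.radians(f['fovy'])/2)
    f['K']=np.array([[f['f'],0,f['cx']],[0,f['f'],f['cy']],[0,0,1]]);f['D']=np.array([f['k1'],0,0,0.])
    return f
def ray(f,uv):
    p=cv2.undistortPoints(np.array(uv,float).reshape(-1,1,2),f['K'],f['D']).reshape(-1,2)
    d=np.c_[p,np.ones(len(p))]
    return d
def pts(f,uv):
    "world points by depth"
    uv=np.array(uv).reshape(-1,2);z=f['depth'][uv[:,1].astype(int),uv[:,0].astype(int)]
    P=ray(f,uv)*z[:,None];M=f['cam_to_world'];return P@M[:3,:3].T+M[:3,3]
def plane(f,uv,h):
    M=f['cam_to_world'];d=ray(f,uv)@M[:3,:3].T;o=M[:3,3];return o+d*((h-o[2])/d[:,2])[:,None]
def proj(f,P):
    M=np.linalg.inv(f['cam_to_world']);q=np.atleast_2d(P)@M[:3,:3].T+M[:3,3]
    return cv2.projectPoints(q,np.zeros(3),np.zeros(3),f['K'],f['D'])[0].reshape(-1,2)
E
python3 - <<'E'
from h import *
s=bot.observe();print({k:np.round(v,3) for k,v in s.items()})
for n in("scene","side"):
    f=grab(n);cv2.imwrite(f"pics/{n}.png",f['image']);print(n,f['fovy'],f['k1'],np.round(f['cam_to_world'],3))
E
```

```text
pics
{'clock': np.float64(0.0), 'qpos': array([-0.07 ,  0.522, -0.036,  1.6  ,  0.021,  1.021, -0.113]), 'qd': array([-0.   ,  0.   , -0.   ,  0.001,  0.   , -0.001,  0.   ]), 'joint_efforts': array([-4.0000e-03, -9.2711e+01,  1.9780e+00, -3.6993e+01,  1.8000e-02,
        8.0000e-03, -0.0000e+00]), 'position': array([ 0.625, -0.   ,  0.404]), 'tool_rot': array([-3.14 ,  0.   ,  1.571]), 'force': array([0.034, 0.683, 0.339]), 'moment': array([-0.015, -0.055, -0.004]), 'finger_force': np.float64(0.0), 'grip_width': np.float64(0.086)}
scene 48.90285347513537 -0.14210796506076215 [[-0.87  -0.323  0.373  0.082]
 [-0.493  0.576 -0.652  0.664]
 [-0.004 -0.751 -0.66   0.9  ]
 [ 0.     0.     0.     1.   ]]
side 46.15773944707241 -0.06150006949968805 [[ 0.902 -0.258  0.346  0.153]
 [-0.432 -0.534  0.727 -0.89 ]
 [-0.003 -0.805 -0.593  0.754]
 [ 0.     0.     0.     1.   ]]
```

View pics/scene.png

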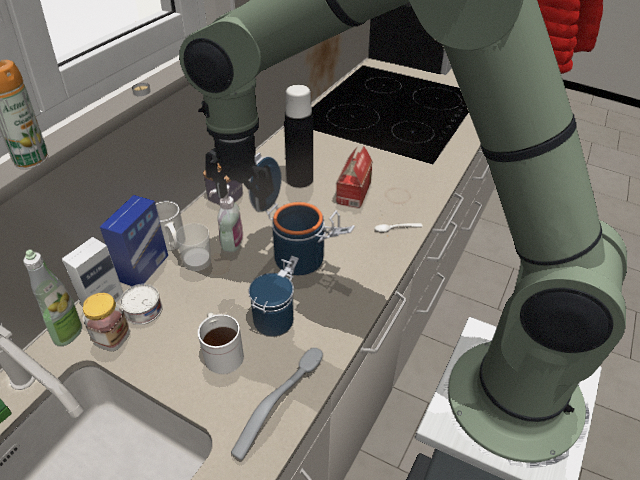

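View pics/side.png

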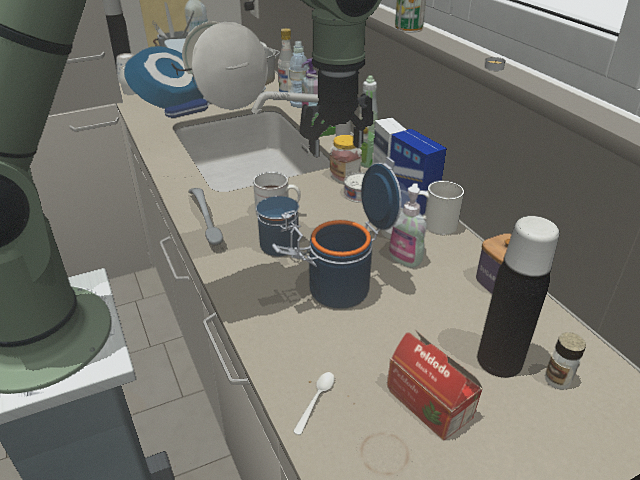

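The open, larger jar with its orange seal is at scene (299,238) and side (340,265). Its clasp points at the robot: scene (340,228), side (290,250). The lid stands at scene (266,183) and side (382,197). The small jar is at scene (272,303), the mug at (220,345), the tea box at (354,180) and the spoon at (398,227).

```bash
cat > m.py <<'E'
from h import *
F={n:grab(n) for n in("scene","side")}
res={}
for n,f in F.items():
    hsv=cv2.cvtColor(f['image'],cv2.COLOR_BGR2HSV)
    m=cv2.inRange(hsv,(5,150,120),(18,255,255))
    roi=np.zeros_like(m); 
    x,y=(299,220) if n=="scene" else (340,238)
    roi[y-30:y+30,x-40:x+40]=255;m&=roi
    vu=np.argwhere(m>0);uv=vu[:,::-1].astype(float)
    hull=cv2.convexHull(uv.astype(np.float32)).reshape(-1,2)
    P=pts(f,uv.astype(int)); print(n,len(uv),'depth seal med',np.median(P,0))
    for h in (.125,.13,.135,.14):
        Q=plane(f,hull,h)[:,:2]
        (cx,cy),(a,b),_=cv2.fitEllipse(Q.astype(np.float32)); print(h,round(cx,4),round(cy,4),round(a,4),round(b,4))
    # clasp/lid depth clouds
    H,W=m.shape;uu,vv=np.meshgrid(np.arange(W),np.arange(H));P=pts(f,np.c_[uu.ravel(),vv.ravel()]).reshape(H,W,3)
    np.save(n+'.npy',P)
    c=np.array([cx,cy])
    print('center z.130',c)
E
python3 m.py
python3 - <<'E'
from h import *
for n in("scene","side"):
    P=np.load(n+'.npy')
    im=cv2.imread(f'pics/{n}.png');hsv=cv2.cvtColor(im,cv2.COLOR_BGR2HSV)
    boxes={'lid':(245,150,285,212),'clasp':(318,205,360,245)} if n=="scene" else {'lid':(362,162,402,232),'clasp':(270,232,312,268)}
    for k,(x0,y0,x1,y1) in boxes.items():
        p=P[y0:y1,x0:x1].reshape(-1,3);h=hsv[y0:y1,x0:x1].reshape(-1,3)
        if k=='lid': q=p[(p[:,2]>.14)&(p[:,2]<.3)&(h[:,0]>95)&(h[:,0]<118)&(h[:,1]>80)]
        else: q=p[(p[:,2]>.10)&(p[:,2]<.2)&(h[:,1]<60)]
        print(n,k,len(q),np.round(np.percentile(q,[3,25,50,75,97],axis=0),3).tolist())
        if k=='lid':
            c=q.mean(0);u,s,v=np.linalg.svd(q-c,full_matrices=False);print(' normal',v[2],s/np.sqrt(len(q)))
E
```

```text
scene 315 depth seal med [ 0.5593749  -0.12132657  0.13715598]
0.125 0.5762 -0.1386 0.1112 0.1126
0.13 0.573 -0.1334 0.1105 0.1119
0.135 0.5698 -0.1283 0.1097 0.1111
0.14 0.5666 -0.1231 0.109 0.1104
center z.130 [ 0.5666247  -0.12308829]
side 484 depth seal med [ 0.56583592 -0.13735948  0.13727102]
0.125 0.5756 -0.1162 0.1128 0.1161
0.13 0.5722 -0.1224 0.1119 0.1152
0.135 0.5689 -0.1285 0.111 0.1142
0.14 0.5655 -0.1347 0.1101 0.1133
center z.130 [ 0.56550103 -0.13467681]
scene lid 116 [[0.647, -0.177, 0.22], [0.653, -0.161, 0.238], [0.655, -0.149, 0.248], [0.657, -0.136, 0.256], [0.66, -0.114, 0.262]]
 normal [-0.97009575 -0.05868692  0.23552086] [0.02103356 0.00683961 0.00219812]
scene clasp 339 [[0.437, -0.15, 0.105], [0.464, -0.141, 0.123], [0.48, -0.129, 0.135], [0.499, -0.12, 0.149], [0.515, -0.112, 0.178]]
side lid 302 [[0.644, -0.185, 0.213], [0.649, -0.166, 0.23], [0.653, -0.152, 0.242], [0.656, -0.132, 0.248], [0.659, -0.103, 0.261]]
 normal [-0.95644798 -0.0872624   0.27855438] [0.02470487 0.01115401 0.00278774]
side clasp 428 [[0.434, -0.15, 0.105], [0.459, -0.144, 0.125], [0.474, -0.135, 0.138], [0.489, -0.122, 0.15], [0.512, -0.113, 0.177]]
```

```bash
python3 - <<'E'
from h import *
c=np.array([.5693,-.1284])
L=[];C=[]
for n in("scene","side"):
    P=np.load(n+'.npy').reshape(-1,3)
    q=P[(P[:,0]>.62)&(P[:,0]<.70)&(abs(P[:,1]+.14)<.09)&(P[:,2]>.15)&(P[:,2]<.285)]
    print(n,'lid',len(q),np.round(np.percentile(q,[1,5,50,95,99],axis=0),3).tolist()); 
    ct,v=q.mean(0),np.linalg.svd(q-q.mean(0),full_matrices=False)[2];print(v[2])
    for z in np.arange(.15,.28,.01):
        w=q[abs(q[:,2]-z)<.005]
        if len(w)>3:print(round(z,3),len(w),np.round([w[:,0].min(),np.median(w[:,0]),w[:,0].max(),w[:,1].min(),w[:,1].max()],3))
    d=P-[*c,0]
    q=P[(P[:,0]<.495)&(P[:,0]>.40)&(abs(P[:,1]+.13)<.05)&(P[:,2]>.10)&(P[:,2]<.19)]
    for x in np.arange(.42,.5,.01):
        w=q[abs(q[:,0]-x)<.005]
        if len(w)>3:print('clasp',round(x,3),len(w),np.round([w[:,1].min(),np.median(w[:,1]),w[:,1].max(),w[:,2].min(),np.median(w[:,2]),w[:,2].max()],3))
    im=grab(n)['image']
    x,y=(240,140) if n=="scene" else (262,155)
    cv2.imwrite(f'pics/c_{n}.png',cv2.resize(im[y:y+150,x:x+150],None,fx=4,fy=4,interpolation=cv2.INTER_CUBIC))
a,b=[cv2.imread(f'pics/c_{n}.png') for n in("scene","side")]
cv2.imwrite('pics/c.png',cv2.resize(np.hstack([a,b]),(800,400)))
E
```

```text
scene lid 671 [[0.634, -0.184, 0.151], [0.636, -0.178, 0.155], [0.647, -0.14, 0.212], [0.666, -0.068, 0.265], [0.668, -0.065, 0.273]]
[-0.97439487  0.03425363  0.2222191 ]
0.15 33 [ 0.638  0.641  0.644 -0.162 -0.088]
0.16 31 [ 0.634  0.639  0.645 -0.174 -0.088]
0.17 59 [ 0.633  0.637  0.649 -0.181 -0.072]
0.18 62 [ 0.635  0.638  0.649 -0.184 -0.069]
0.19 54 [ 0.637  0.641  0.654 -0.186 -0.064]
0.2 55 [ 0.638  0.643  0.652 -0.186 -0.063]
0.21 60 [ 0.64   0.646  0.654 -0.187 -0.063]
0.22 54 [ 0.642  0.645  0.655 -0.185 -0.065]
0.23 44 [ 0.643  0.65   0.656 -0.179 -0.139]
0.24 58 [ 0.645  0.654  0.659 -0.176 -0.076]
0.25 50 [ 0.653  0.656  0.662 -0.166 -0.081]
0.26 77 [ 0.654  0.659  0.668 -0.154 -0.106]
0.27 30 [ 0.659  0.666  0.672 -0.137 -0.113]
0.28 4 [ 0.666  0.667  0.669 -0.133 -0.119]
clasp 0.44 31 [-0.143 -0.129 -0.12   0.149  0.155  0.159]
clasp 0.45 24 [-0.143 -0.13  -0.121  0.143  0.149  0.151]
clasp 0.46 30 [-0.143 -0.129 -0.117  0.136  0.142  0.146]
clasp 0.47 41 [-0.146 -0.126 -0.114  0.13   0.136  0.168]
clasp 0.48 85 [-0.15  -0.13  -0.11   0.123  0.155  0.182]
clasp 0.49
[... 564 characters left out ...]
.658 -0.19  -0.069]
0.23 230 [ 0.641  0.647  0.66  -0.187 -0.074]
0.24 224 [ 0.643  0.652  0.661 -0.181 -0.079]
0.25 175 [ 0.646  0.655  0.661 -0.171 -0.083]
0.26 127 [ 0.654  0.658  0.667 -0.16  -0.096]
0.27 48 [ 0.658  0.665  0.67  -0.139 -0.114]
0.28 12 [ 0.663  0.666  0.669 -0.133 -0.115]
clasp 0.43 19 [-0.146 -0.134 -0.123  0.153  0.156  0.158]
clasp 0.44 37 [-0.146 -0.138 -0.122  0.149  0.153  0.159]
clasp 0.45 37 [-0.146 -0.136 -0.124  0.143  0.146  0.15 ]
clasp 0.46 39 [-0.147 -0.137 -0.12   0.132  0.14   0.144]
clasp 0.47 108 [-0.15  -0.132 -0.116  0.127  0.139  0.171]
clasp 0.48 95 [-0.153 -0.138 -0.114  0.123  0.151  0.18 ]
clasp 0.49 39 [-0.153 -0.144 -0.113  0.113  0.122  0.126]
```

View pics/c.png

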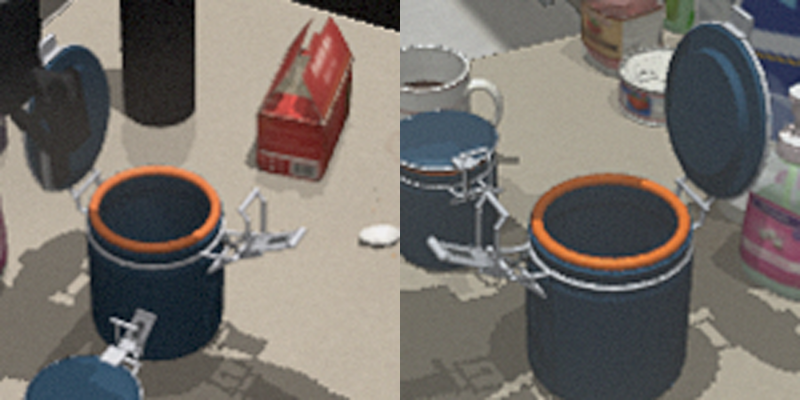

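Crop: the lid stands upright at the back with its lip on top, and the clasp lever and loop stick out in front. The jar's yaw is about 0, its axis at (0.569, -0.128), the lever tip at (0.436, -0.131, 0.155) and the lid lip at (0.667, -0.126, 0.28). Next I check for obstacles behind the lid.

```bash
python3 - <<'E'
import numpy as np
P=np.vstack([np.load(n+'.npy').reshape(-1,3) for n in("scene","side")])
q=P[(P[:,0]>.6)&(P[:,0]<.9)&(P[:,1]>-.36)&(P[:,1]<.16)&(P[:,2]>.02)&(P[:,2]<.5)]
for x in np.arange(.6,.9,.03):
    print(round(x,2),[ (int(1000*w[:,2].max()) if len(w:=q[(q[:,0]>=x)&(q[:,0]<x+.03)&(q[:,1]>=y)&(q[:,1]<y+.04)])>2 else 0) for y in np.arange(-.36,.16,.04)])
E
python3 -m creep '[[[-1,0,0,-1,0,0,0],[-1,0,0,-1,0,0,0],[-1,0,0,-1,0,0,0],[-1,0,0,0,0,0,0]]]'
```

```text
0.6 [0, 0, 0, 0, 140, 140, 141, 499, 497, 497, 499, 0, 81]
0.63 [0, 0, 0, 0, 256, 265, 264, 499, 497, 493, 499, 0, 0]
0.66 [0, 0, 0, 0, 254, 277, 275, 0, 494, 350, 0, 0, 0]
0.69 [0, 0, 0, 0, 0, 0, 94, 51, 347, 347, 0, 0, 0]
0.72 [0, 0, 0, 0, 0, 121, 179, 137, 92, 93, 0, 0, 0]
0.75 [0, 0, 0, 0, 0, 116, 179, 175, 93, 93, 93, 0, 43]
0.78 [0, 0, 0, 0, 0, 0, 0, 81, 93, 92, 0, 0, 41]
0.81 [0, 0, 92, 88, 0, 0, 0, 0, 94, 94, 0, 0, 42]
0.84 [0, 0, 107, 94, 0, 0, 0, 103, 103, 177, 178, 178, 180]
0.87 [0, 0, 380, 388, 0, 386, 0, 103, 365, 178, 391, 386, 366]
0.9 [0, 0, 0, 0, 0, 0, 0, 0, 0, 0, 0, 0, 0]
clock: 0.8
position: [0.6251, -0.0, 0.4358]
tool_rot: [3.14, -0.0, 1.571]
force: [-0.2, -0.5, -0.4]
grip_width: 0.0126
finger_force: 0.0
```

```bash
python3 -m creep '[[[-1,0,3,0,0,0,0],[-1,0,3,0,0,0,0],[-1,0,3,0,0,0,0],[-1,-2,0.5,0,0,0,0],[-1,-3,0,0,0,0,0],[-1,-3,0,0,0,0,0],[-1,-3,0,0,0,0,0],[-1,-1.8,0,0.8,0,0,0],[-1,0,0,1.2,0,0,0],[-1,0,0,0,0,0,0]]]'; python3 - <<'E'
from h import *
f=grab("side");cv2.imwrite("pics/s2.png",f['image'][:400,150:550])
E
```

```text
clock: 2.05
position: [0.7198, -0.1268, 0.413]
tool_rot: [-3.139, -0.001, 1.572]
force: [-0.1, 0.7, 0.2]
grip_width: -0.0005
finger_force: 0.0
```

View pics/s2.png

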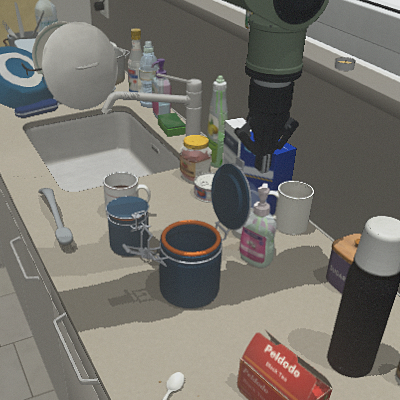

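The shut fingers are behind the standing lid and clear of it and the pump bottle. Now I push it forward.

```bash
python3 -m creep '[[[-1,0,-2,0,0,0,0],[-1,0,-1.5,0,0,0,0],[-1,0,-1,0,0,0,0],[-1,0,-1,0,0,0,0],[-1,0,-1,0,0,0,0],[-1,0,-1,0,0,0,0],[-1,0,-1,0,0,0,0]]]'; python3 -m creep '[[[-1,0,-1,0,0,0,0],[-1,0,-1,0,0,0,0],[-1,0,-1,0,0,0,0],[-1,0,-1,0,0,0,0],[-1,0,-1,0,0,0,0],[-1,0,-1,0,0,0,0],[-1,0,-1,0,0,0,0],[-1,0,0,0,0,0,0],[-1,0,0,0,0,0,0],[-1,0,0,0,0,0,0]]]'; python3 - <<'E'
from h import *
f=grab("side");cv2.imwrite("pics/s3.png",f['image'][:400,150:550])
E
```

```text
clock: 2.98
position: [0.6343, -0.128, 0.4146]
tool_rot: [-3.141, -0.0, 1.571]
force: [0.3, 0.6, -0.2]
grip_width: 0.0001
finger_force: 0.3
clock: 4.22
position: [0.5652, -0.128, 0.4146]
tool_rot: [-3.142, -0.0, 1.571]
force: [0.6, 0.3, -0.4]
grip_width: 0.0002
finger_force: 0.0
```

View pics/s3.png

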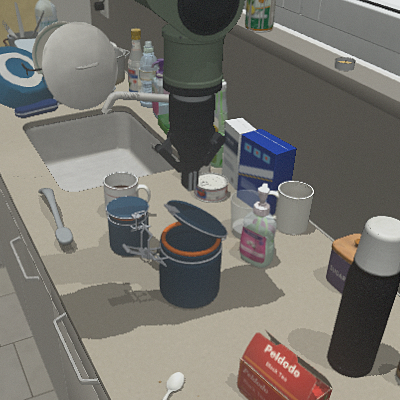

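The lid has gone over and is dropping; the finger is clear. I let it settle while moving above the lever tip and turning the gripper 90°.

```bash
python3 -m creep '[[[-1,0,-3.3,0,0,0,0],[-1,0,-3.3,0,0,0,0],[-1,0,-3.3,0,0,0,0],[-1,-0.2,-3.4,0,0,0,0.1],[-1,0,0,0,0,0,0.18],[-1,0,0,0,0,0,0.18],[-1,0,0,0,0,0,0.18],[-1,0,0,0,0,0,0.18],[-1,0,0,0,0,0,0.18],[-1,0,0,0,0,0,0.18],[-1,0,0,0,0,0,0.18],[-1,0,0,0,0,0,0.18]]]'; python3 -m creep '[[[-1,0,0,2,0,0,0.03],[-1,0,0,2,0,0,0],[-1,0,0,1,0,0,0],[-1,0,0,0,0,0,0]]]';python3 - <<'E'
from h import *
f=grab("side");cv2.imwrite("pics/s4.png",cv2.resize(f['image'][100:350,200:500],None,fx=2,fy=2,interpolation=cv2.INTER_CUBIC))
P=[]
for n in("scene","side"):
    f=grab(n);uu,vv=np.meshgrid(np.arange(640),np.arange(480));P.append(pts(f,np.c_[uu.ravel(),vv.ravel()]))
    p=P[-1]
    q=p[(p[:,0]<.495)&(p[:,0]>.40)&(abs(p[:,1]+.13)<.05)&(p[:,2]>.10)&(p[:,2]<.19)]
    for x in np.arange(.42,.5,.01):
        w=q[abs(q[:,0]-x)<.005]
        if len(w)>3:print('clasp',round(x,3),len(w),np.round([w[:,1].min(),w[:,1].max(),w[:,2].min(),np.median(w[:,2]),w[:,2].max()],3))
    q=p[(p[:,0]<.64)&(p[:,0]>.505)&(abs(p[:,1]+.13)<.05)&(p[:,2]>.12)&(p[:,2]<.2)]
    for x in np.arange(.51,.63,.03):
        w=q[abs(q[:,0]-x)<.01];print('lid',x,len(w),np.round(np.median(w[:,2]),3) if len(w) else'')
E
```

```text
clock: 5.78
position: [0.4322, -0.13, 0.4147]
tool_rot: [3.142, -0.0, 0.025]
force: [-0.1, -0.1, -0.0]
grip_width: -0.0002
finger_force: 0.0
clock: 6.28
position: [0.432, -0.13, 0.3645]
tool_rot: [-3.142, 0.001, 0.001]
force: [0.3, 0.7, 1.2]
grip_width: -0.0
finger_force: 0.0
clasp 0.44 31 [-0.143 -0.12   0.149  0.155  0.158]
clasp 0.45 26 [-0.144 -0.12   0.144  0.148  0.151]
clasp 0.46 29 [-0.144 -0.12   0.133  0.142  0.146]
clasp 0.47 47 [-0.145 -0.113  0.131  0.137  0.17 ]
clasp 0.48 79 [-0.15  -0.109  0.121  0.151  0.18 ]
clasp 0.49 30 [-0.152 -0.111  0.115  0.126  0.178]
lid 0.51 165 0.145
lid 0.54 297 0.15
lid 0.5700000000000001 232 0.15
lid 0.6000000000000001 235 0.149
clasp 0.43 19 [-0.146 -0.124  0.153  0.156  0.16 ]
clasp 0.44 37 [-0.146 -0.121  0.147  0.153  0.158]
clasp 0.45 37 [-0.147 -0.121  0.143  0.146  0.15 ]
clasp 0.46 39 [-0.146 -0.123  0.134  0.14   0.144]
clasp 0.47 107 [-0.151 -0.117  0.129  0.14   0.173]
clasp 0.48 91 [-0.152 -0.111  0.124  0.137  0.181]
clasp 0.49 51 [-0.152 -0.111  0.114  0.124  0.151]
lid 0.51 275 0.145
lid 0.54 412 0.15
lid 0.5700000000000001 320 0.15
lid 0.6000000000000001 307 0.148
```

View pics/s4.png

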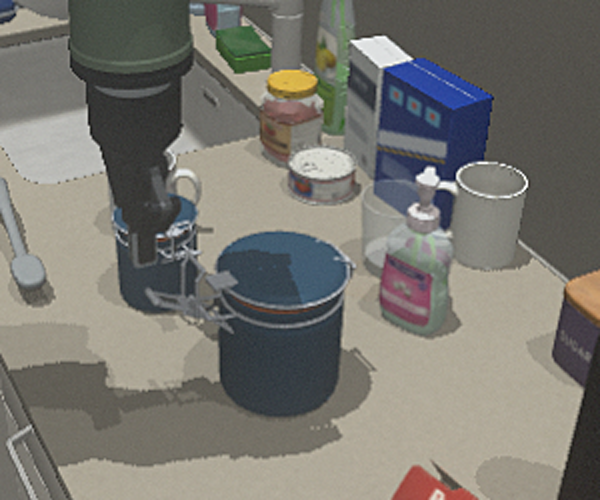

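The lid lies shut (top level at z 0.15) and the lever still sticks out at its start pose. Checking clearance round the gripper's way down.

```bash
python3 - <<'E'
import numpy as np
P=np.vstack([np.load(n+'.npy').reshape(-1,3) for n in("scene","side")])
q=P[(P[:,2]>.0)&(P[:,2]<.21)]
for x in np.arange(.36,.62,.02):
    print(round(x,2),[ (int(1000*w[:,2].max()) if len(w:=q[(q[:,0]>=x)&(q[:,0]<x+.02)&(q[:,1]>=y)&(q[:,1]<y+.02)])>2 else 0) for y in np.arange(-.2,.1,.02)])
E
```

```text
0.36 [6, 5, 4, 4, 5, 4, 3, 4, 4, 4, 5, 3, 4, 4, 4, 36]
0.38 [5, 4, 6, 4, 3, 3, 4, 3, 4, 3, 4, 3, 4, 4, 35, 37]
0.4 [5, 5, 4, 4, 6, 4, 5, 5, 4, 5, 3, 3, 4, 3, 3, 35]
0.42 [5, 3, 158, 159, 153, 4, 4, 4, 4, 5, 4, 3, 3, 3, 3, 5]
0.44 [4, 4, 152, 155, 144, 4, 4, 4, 3, 4, 3, 4, 5, 5, 3, 3]
0.46 [4, 4, 179, 180, 177, 5, 4, 4, 6, 4, 4, 19, 109, 112, 109, 4]
0.48 [5, 5, 182, 180, 179, 4, 4, 5, 6, 4, 4, 112, 113, 112, 112, 107]
0.5 [4, 131, 139, 139, 139, 120, 4, 4, 116, 130, 130, 113, 113, 114, 112, 110]
0.52 [129, 140, 140, 139, 140, 140, 123, 5, 116, 131, 130, 113, 115, 113, 111, 112]
0.54 [140, 140, 0, 0, 0, 140, 141, 5, 3, 2, 0, 112, 113, 113, 111, 107]
0.56 [140, 140, 0, 0, 0, 138, 140, 0, 0, 0, 1, 3, 107, 109, 105, 2]
0.58 [141, 141, 0, 0, 0, 141, 139, 0, 0, 0, 0, 0, 4, 5, 4, 3]
0.6 [108, 140, 140, 139, 140, 141, 121, 3, 0, 0, 0, 3, 2, 4, 2, 3]
```

```bash
python3 -m creep '[[[-1,0,0,1,0,0,0],[-1,0,0,1,0,0,0],[-1,0,0,1,0,0,0],[-1,0,0,0.5,0,0,0],[-1,0,0,0.5,0,0,0],[-1,0,0,0.5,0,0,0]]]'
```

```text
clock: 7.18
position: [0.4315, -0.1302, 0.3194]
tool_rot: [-3.141, 0.001, 0.0]
force: [-4.6, 0.5, 6.6]
grip_width: -0.0002
finger_force: 3.5
```

```bash
python3 -m creep '[[[-1,0,0,0.5,0,0,0],[-1,0,0,0.5,0,0,0],[-1,0,0,0.5,0,0,0],[-1,0,0,0.5,0,0,0]]]';python3 - <<'E'
from h import *
f=grab("side");cv2.imwrite("pics/s5.png",cv2.resize(f['image'][200:320,240:400],None,fx=4,fy=4,interpolation=cv2.INTER_CUBIC))
E
```

```text
clock: 7.68
position: [0.4318, -0.1301, 0.2994]
tool_rot: [-3.142, 0.0, 0.001]
force: [-2.4, 0.5, 3.2]
grip_width: -0.0002
finger_force: 1.9
```

View pics/s5.png

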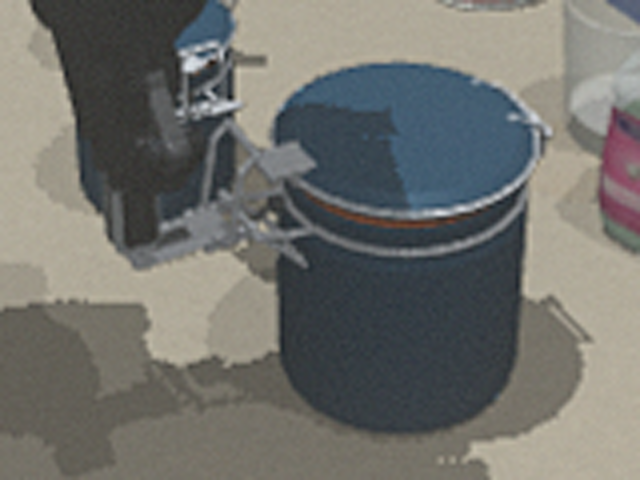

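The lever is about level under the fingers, the loop is swinging back towards the lip, and the jar stands upright. I keep pressing.

```bash
python3 -m creep '[[[-1,0,0,0.5,0,0,0],[-1,0,0,0.5,0,0,0],[-1,0,0,0.5,0,0,0],[-1,0,0,0.5,0,0,0]]]';python3 -m creep '[[[-1,0,0,0.5,0,0,0],[-1,0,0,0.5,0,0,0],[-1,0,0,0.5,0,0,0],[-1,0,0,0.3,0,0,0],[-1,0,0,0,0,0,0],[-1,0,0,0,0,0,0]]]';python3 - <<'E'
from h import *
f=grab("side");cv2.imwrite("pics/s6.png",cv2.resize(f['image'][200:320,240:400],None,fx=4,fy=4,interpolation=cv2.INTER_CUBIC))
E
```

```text
clock: 8.22
position: [0.4321, -0.13, 0.2793]
tool_rot: [-3.142, -0.0, 0.001]
force: [0.0, -0.8, 1.3]
grip_width: -0.0001
finger_force: 0.5
clock: 8.98
position: [0.432, -0.13, 0.2618]
tool_rot: [3.142, -0.0, 0.001]
force: [0.2, -0.0, -0.4]
grip_width: 0.0
finger_force: 0.0
```

View pics/s6.png

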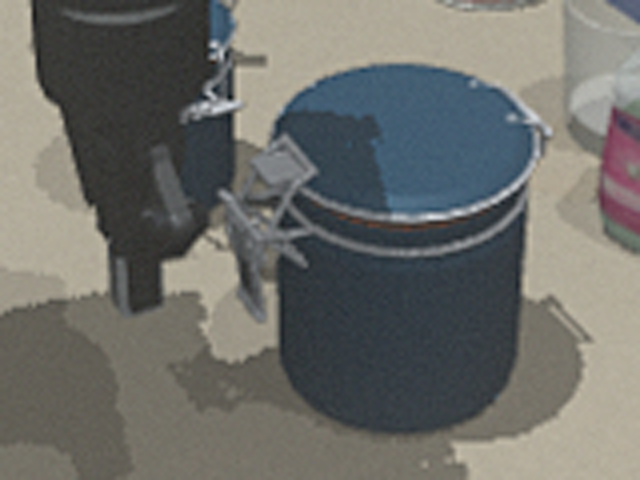

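The lever hangs along the wall and the loop is over the lip: it has snapped shut. I back off, check the jar and lever, and hand in.

```bash
python3 -m creep '[[[-1,-1.5,0,0,0,0,0],[-1,-1.5,0,0,0,0,0],[-1,0,0,-3,0,0,0],[-1,0,0,-3,0,0,0],[-1,0,0,-4,0,0,0],[-1,0,0,-4,0,0,0],[-1,0,0,0,0,0,0],[-1,0,0,0,0,0,0],[-1,0,0,0,0,0,0],[-1,0,0,0,0,0,0]]]';python3 - <<'E'
from h import *
for n in("scene","side"):
    f=grab(n);uu,vv=np.meshgrid(np.arange(640),np.arange(480));p=pts(f,np.c_[uu.ravel(),vv.ravel()])
    q=p[(p[:,0]>.40)&(p[:,0]<.497)&(abs(p[:,1]+.13)<.05)&(p[:,2]>.05)&(p[:,2]<.2)]
    print(n,'front metal',np.round([q.min(0),q.max(0)],3).tolist())
    o=np.load(n+'.npy').reshape(-1,3);
    d=np.linalg.norm(p-o,axis=1);ok=(o[:,2]<.2)&(o[:,2]>.02)&(p[:,2]>.02)&(p[:,2]<.2)
    q=p[(p[:,2]>.135)&(p[:,2]<.16)&(abs(p[:,0]-.57)<.09)&(abs(p[:,1]+.13)<.09)]
    print('lid bbox mid',np.round([(np.percentile(q[:,i],1)+np.percentile(q[:,i],99))/2 for i in(0,1)],3),'z',np.round(np.median(q[:,2]),4))
E
```

```text
clock: 10.28
position: [0.4018, -0.13, 0.401]
tool_rot: [-3.142, 0.001, 0.001]
force: [1.3, 0.5, 0.2]
grip_width: -0.0001
finger_force: 0.0
scene front metal [[0.482, -0.151, 0.071], [0.497, -0.109, 0.148]]
lid bbox mid [ 0.566 -0.124] z 0.1475
side front metal [[0.48, -0.153, 0.069], [0.497, -0.113, 0.149]]
lid bbox mid [ 0.564 -0.134] z 0.1474
```

The lever hangs vertical, from z 0.07 up to its pivot, the lid is about 2.5 mm lower, and the jar is in place.

```bash
python3 -c "
from workcell import bot;print(bot.job_done())"
```

```text
the job is handed in; nothing more can be done
None
```

The jar's lid is shut and drawn down on its seal with the clasp snapped closed, the jar still stands in its place, and the job is handed in at about 10 s; the arm stayed clear of the mug, tea box and teaspoon, though I did not re-measure them.

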